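Set a zinc plate out over the filing board's end and clamp it

TASK

The zinc printing plate on the filing board is to have its right-hand edge bevelled with a file. Without picking the plate up, push it with the fingers so that it lies flat and snug along the fence and its right-hand edge stands out about 20 mm beyond the right-hand end of the board (anything from 15 to 25 mm will do). Then press the clamp's hand lever down until it locks, so that the rubber foot holds the plate there, and leave the file, the sanding block and the jar where they are.

Things in the scene. Friction and masses are not known exactly. Their poses are not given: they have to be found in the camera images.
- board: Fixed plywood filing board, 240 mm (its x, away from the robot) by 280 mm (its y, to the left), top face 30 mm above the table; turned 0.25 to 0.5 rad clockwise. Origin: centre of its underside, at table height. Along its far side runs the fence, a batten 12 mm high whose straight face is at board x = +62 mm; near, left and right sides are open. A toggle clamp is screwed on the batten at board y = -90 mm.
- board_end (a point): Middle of the upper rim of the board's right-hand end (board x 0, y -140, z 30 mm), which the plate has to overhang. Axes as the board's.
- plate: Loose flat bare grey zinc plate on the board, 90 mm (its x, away) by 140 mm (its y, left) by 6 mm thick, about 0.55 kg. Origin: centre of its underside. At first turned up to 0.15 rad against the board, wholly on it, its right-hand edge 10 to 60 mm inside the board's end, up to 30 mm clear of the fence. Against the fence its centre is at board x = +17 mm.
- plate_edge (a point): Middle of the plate's right-hand edge (plate x = 0, y = -70 mm), at half its thickness.
- lever (a joint): Angle of the clamp's hand lever, rad: 0 at the start (standing up, clamp open); grows as it is pushed away from the robot and down; 1.30 at its dead centre, past which it locks; 1.34 at its stop. The lever points to board +x, raised by (1.40 minus this value) above the level. Some 2 to 5 N at the grip move it; it stays where it is left.
- lever_pivot (a point): Lever's hinge point, fixed on the board at board x = 99 mm, y = -90 mm, 71 mm above the table; the hinge axis is the board's y.
- lever_tip (a point): End of the lever's round black grip (20 mm thick, the outer 50 mm of the lever), on its centre line, 80 mm from the pivot. Open, the tip is 150 mm above the table at board x = 113 mm; locked, 76 mm above it at board x = 179 mm, past the far side of the board, free underneath.
- clamp_foot: Rubber foot, 19 mm across, under the end of the clamp's holding arm. Origin: centre of its lower face. Open, the arm stands up: foot at board x = 32 mm, 90 mm above the table, arm's top about 112 mm above it, all within 20 mm of the line board y = -90 mm. The closing lever swings the foot down at board x = 30 mm; its spring then presses the plate with about 7 N.
- flat_file: Loose flat file with a wooden handle, 275 mm long, 24 mm wide, 24 mm high, lying to the left of the board; to be left alone. Origin: on the table under its middle, x toward its tip.
- sanding_block: Loose wooden sanding block, 48 x 76 x 27 mm, lying left of the file; to be left alone. Origin: centre of its underside.
- storage_jar: Loose glass jar with a dark lid, 70 mm across, 86 mm high, standing left of the file; to be left alone. Origin: centre of its underside.
- clamp_arm: Black jointed boom of the studio, clamped to the table at the back left and folded to the back, not part of the job. Its rod slopes down from about (0.46, 0.37), 0.72 m above the table, to about (0.65, -0.03), 0.29 m above it, where its open hook hangs down to about 0.17 m; keep the robot clear of it.

How it is judged:
On the way, in this order (a step that is already met when the one before it is completed fails the run):
1. the plate lies along the fence with its right-hand edge out over the board's end, the clamp still open (y of plate_edge in the frame of board_end between -0.027 and -0.013 m and x of plate in the frame of board above 0.013 m and angle between the y axis of plate and the y axis of board, either way round below 0.045 rad and value of joint lever below 0.6 rad), for 0.2 s.
2. the lever is pressed down to its lock and the foot bears on the plate (value of joint lever above 1.2 rad and contact force between clamp_foot and plate above 3 N), for 0.2 s.
At the end, for the whole second after the job is handed in: The plate lies flat and still, its right-hand edge 13 to 27 mm beyond the board's right-hand end, its far edge within 4 mm of the fence and parallel within 0.045 rad; the lever is past 1.2 rad and the rubber foot presses the plate with over 3 N (all of step 2 and y of plate_edge in the frame of board_end between -0.027 and -0.013 m and x of plate in the frame of board above 0.013 m and angle between the y axis of plate and the y axis of board, either way round below 0.045 rad and angle between plate's own z axis and vertical below 0.03 rad and linear speed of plate below 0.01 m/s); the robot touches nothing.
It fails at once if the plate is lifted off the board (more than 8 mm) or tipped up (z of plate in the frame of board above 0.038 m or angle between plate's own z axis and vertical above 0.15 rad).
It fails at once if the plate falls off the board (z of plate in the frame of board below 0.02 m).
It fails at once if the file, the sanding block or the jar is shifted by more than 15 mm (distance of any of flat_file, sanding_block, storage_jar from where it was at the start of the episode above 0.015 m).
It also fails if it takes over 64 s, if anything falls off the work surface, if the arm or the gripper's body presses on something with over 40 N, if the wrist force passes 120 N, or if a joint passes its speed limit or range.

ROBOT

A 6-joint arm with a two-finger parallel gripper is mounted at the origin on the work surface; the furniture and walls round the work are solid. World frame = base frame: x ahead of the robot, y to its left, z up, the work surface at z = 0. Lengths are in m, angles in rad, forces in N, time in s.
With the tool pointing down it reaches from about 0.3 to 0.95 m from the base axis. Payload 3.1 kg.
Tool frame: the origin (TCP) lies on the mounting face of the last link; the fingertips stand 173 mm ahead of it and the grasp point (between the pads) lies 155 mm ahead of it (grip_point_offset is the distance from the TCP to the grasp point, in m); y points along the fingers, z is the direction in which the jaws open and shut, and the axes are right-handed (so a half turn about y gives the same grasp; the last joint's range is limited). The gripper opens to 85 mm and grips with 20 to 120 N. Pads are 22 mm wide; open, the fingers measure 114 mm over their backs; the gripper's body (76 mm by 85 mm) begins 54 mm behind the grasp point. The pads swing forward as they close: fully open they stand 13 mm farther back than shut.
Start: joints at [1.207, 0.308, 1.634, -0, 1.2, -0.07], TCP at [0.181, 0.598, 0.405] pointing down, gripper open.
Joint ranges: [-3.06, 3.06], [-0.79, 1.96], [0.05, 2.63], [-1.19, 4.34], [0.05, 2.64], [-2.94, 2.94]. Speed limits (rad/s): [2.79, 2.79, 3.14, 3.14, 3.14, 3.14].

INTERFACE

Orientations are given as [roll, pitch, yaw] about the fixed x, y, z axes, in that order (R = Rz(yaw) Ry(pitch) Rx(roll)).
In Python, from station import * gives the robot as it stands.
- The arm moves only by the shell command python3 -m pendant 'ROWS'. ROWS is JSON, a list of rows, each an object with "grip": the opening, from -1 (shut) to 1 (fully open), so that 0 is half open; "delta_pos": the shift along the tool's x, y, z as a fraction of full scale, a list of three; "delta_rot": the turn, a rotation vector about the tool's x, y, z as a fraction of full scale, a list of three. A call has exactly 5 rows; each row shifts and turns the commanded pose from where the row before left it, along the tool's axes as they then stand; what a row does not reach is not made up. Full scale, the value 1, is 60 mm for a shift and 0.15 rad for a turn. A row lasts 1/8 s, in which the tool goes at most 62.5 mm and 10.7 degrees, less where a joint would pass 70% of its speed; a pose out of reach is approached as far as the arm can. A call with a number of a shift or a turn outside -1 to 1 is refused whole. A call with a gripper value outside its range is refused whole. The fingers move at their own pace and stop on an object; the grip force is fixed at half the most. Time passes only in rows, so rows that do not move let the fingers close, or fill a call up. It gives the time, the measured TCP pose, the force and the opening at its end, in the units of the state.
- get_state(): the state, without advancing time (a new reading comes with each control period).
- grab_frame(name): name is "scene" or "top" or "wrist"; returns the picture (480x640x3 uint8, red, green, blue); there is no depth.
- get_calibration(name): a dict with "vertical_fov" (degrees; the focal length in pixels is half the picture's height over the tangent of half this angle, whatever the lens; pixels are square), "cx", "cy" (the principal point, pixels), "dist_coeffs" ([k1, k2, p1, p2, k3] as OpenCV has them; the pictures are not rectified), "pose" (4x4, takes a point from camera to world coordinates). Camera axes: x right, y up, looking along -z (the intrinsics and any distortion apply to the point x, -y, -z); pixel columns grow to the right and rows downward; lengths in m; the calibration is good to about 2 mm. A picture is of the moment at which its call begins: read the wrist's pose just before it. get_calibration takes no time and is no camera call; for the wrist camera it gives the pose at the moment of the call.
- finish_job(): hands the job in, once; it reports no verdict.
The state is a dict: "t": time; "joint_pos": joint angles; "joint_velocities": joint speeds; "tau": joint torques, N m; "eef_pos": TCP position; "eef_rot": TCP orientation; "force": force on the tool from outside, world axes, zero at the start; "moment": the same for the moment, N m; "grip_width": finger opening in m.
Only numpy, scipy, OpenCV 4.12 (cv2) and the standard library are available. Lean on these libraries where they do the work, as an engineer would, in place of code of your own. Each camera call takes 0.05 s, during which the arm holds its last target.

## Working session

There is one attempt and no reset: what is moved stays moved. The work goes in short steps, Python scripts to look and compute and a shell command to move; the robot and the scene stay as the last step left them, time stands still between calls to the robot, and variables do not carry over. Pictures are saved under pics/ and viewed, and the job is handed in when it is done.

```bash
ls; mkdir -p pics
python3 - <<'E'
from station import *
import cv2
print(get_state())
for n in ["scene","top","wrist"]:
    c=get_calibration(n); print(n,c)
    cv2.imwrite(f"pics/{n}0.png",cv2.cvtColor(grab_frame(n),cv2.COLOR_RGB2BGR))
E
```

```text
pics
{'t': 0.0, 'joint_pos': array([ 1.20729054e+00,  3.09026275e-01,  1.63519853e+00,  1.46656298e-06,
        1.19968745e+00, -6.96742349e-02]), 'joint_velocities': array([-5.82147729e-05, -7.32301214e-04,  3.66327955e-04, -8.51530609e-04,
       -7.37802483e-04, -5.91515896e-06]), 'tau': array([-3.49123839e-04, -4.15276229e+01, -2.76656896e+01, -1.49921552e-04,
        1.03787065e-02, -1.03498539e-05]), 'eef_pos': array([0.18087295, 0.59781278, 0.40342766]), 'eef_rot': array([-1.57311020e+00,  1.62847623e-04, -2.93832274e-01]), 'force': array([ 0.02528051,  0.60063766, -1.50786938]), 'moment': array([-0.0111001 , -0.00957764,  0.02372626]), 'grip_width': 0.08535345749693732}
scene {'vertical_fov': 53.97876523767987, 'cx': 322.273585030489, 'cy': 234.83396550756788, 'dist_coeffs': array([-0.06926375,  0.        ,  0.        ,  0.        ,  0.        ]), 'pose': array([[ 0.74945243,  0.31168829, -0.58409885, -0.22053591],
       [-0.66175579,  0.32600833, -0.67512802, -0.83101742],
       [-0.02000841,  0.89250713,  0.45058927,  0.55039461],
       [ 0.        ,  0.        ,  0.    
[... 180 characters left out ...]
       ]), 'pose': array([[ 0.00763927,  0.97363681, -0.22797587,  0.17165465],
       [-0.99996952,  0.00706974, -0.00331476, -0.06053059],
       [-0.00161565,  0.22799425,  0.97366114,  1.2396907 ],
       [ 0.        ,  0.        ,  0.        ,  1.        ]])}
wrist {'vertical_fov': 63.68650956225611, 'cx': 318.9731435343083, 'cy': 236.26314475280205, 'dist_coeffs': array([-0.01240994,  0.        ,  0.        ,  0.        ,  0.        ]), 'pose': array([[ 0.28977205, -0.91983034, -0.26446986,  0.1141875 ],
       [ 0.95709499,  0.27815487,  0.08123456,  0.61792494],
       [-0.00115843, -0.27666228,  0.96096651,  0.37404454],
       [ 0.        ,  0.        ,  0.        ,  1.        ]])}
```

View pics/top0.png

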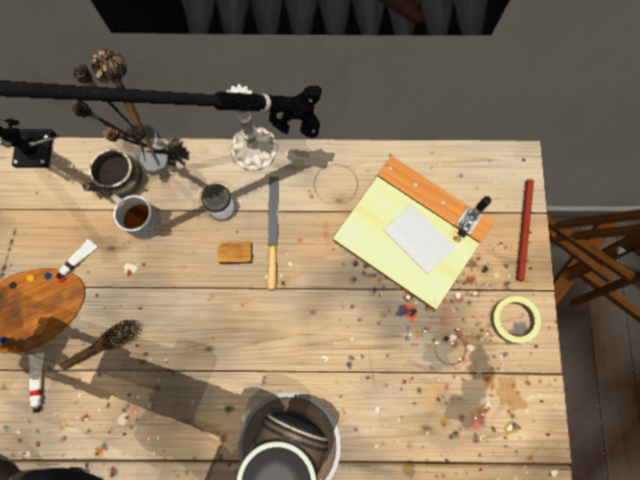

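View pics/scene0.png

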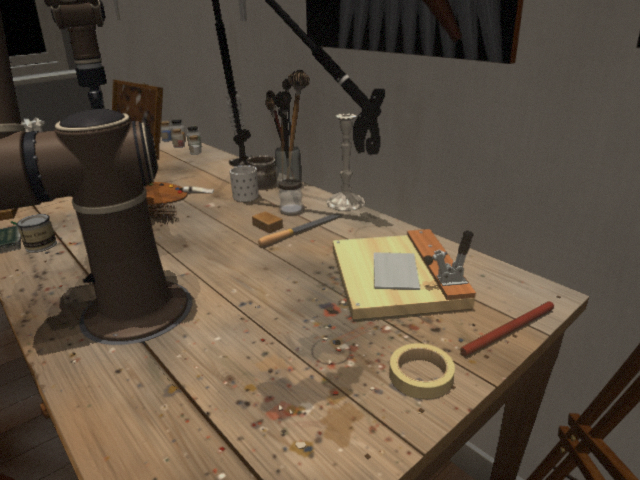

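The top view shows the board at (335–490, 160–305), the plate at about (420, 238), the clamp at (475, 215), and the file at x≈272. Next I'll enlarge both pictures.

Run:
```python
import cv2
a=cv2.imread("pics/top0.png")[145:315,325:505]
cv2.imwrite("pics/topc.png",cv2.resize(a,(720,680)[:2] if 0 else (630,595),interpolation=cv2.INTER_CUBIC))
a=cv2.imread("pics/scene0.png")[220:330,320:480]
cv2.imwrite("pics/scenec.png",cv2.resize(a,(800,550),interpolation=cv2.INTER_CUBIC))
```

```text
(no output)
```

View pics/topc.png

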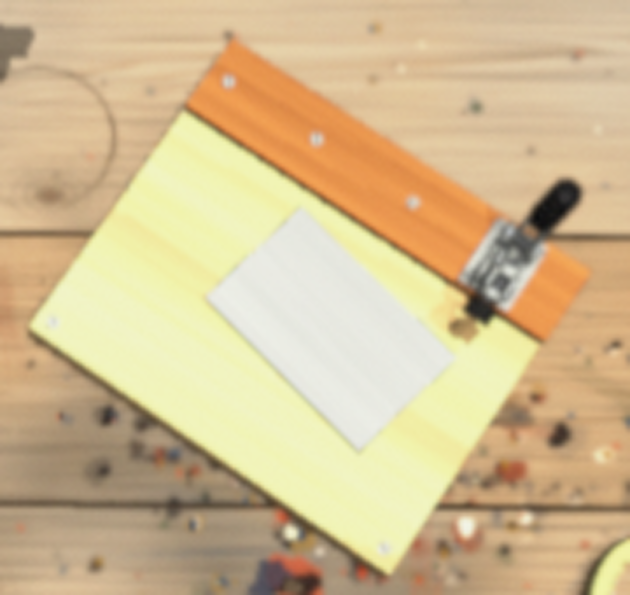

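View pics/scenec.png

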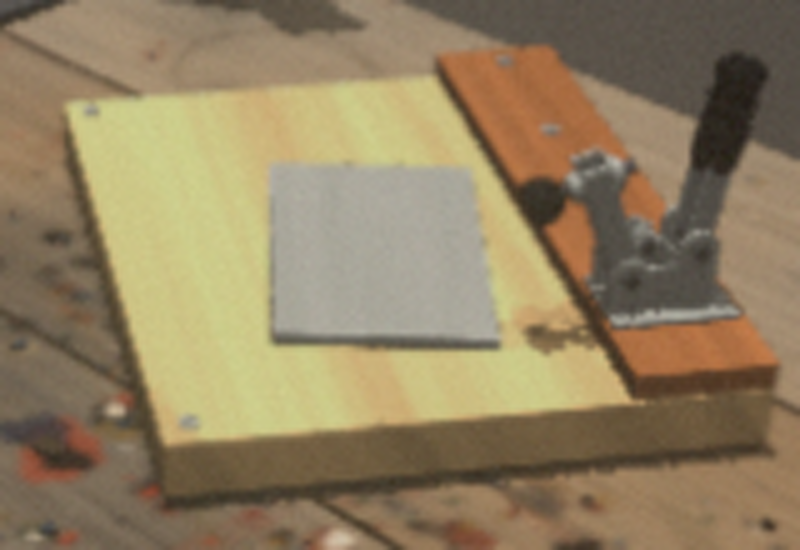

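The enlarged top view gives these corners in crop pixels:
- **Board:** (30,328) and (388,574); fence far corners (233,38) and (590,270).
- **Plate:** (300,208), (453,357), (360,450) and (207,297).

I'll fit the poses from these.

```bash
cat > h.py <<'E'
from station import *
import numpy as np, cv2, json
from scipy.optimize import least_squares
def ray(name,uv,z,cal=None):
    c=cal or get_calibration(name); f=240/np.tan(np.radians(c["vertical_fov"]/2))
    K=np.array([[f,0,c["cx"]],[0,f,c["cy"]],[0,0,1]])
    p=cv2.undistortPoints(np.array(uv,float).reshape(-1,1,2),K,c["dist_coeffs"])[:,0]
    P=c["pose"]; d=np.c_[p[:,0],-p[:,1],-np.ones(len(p))]@P[:3,:3].T
    z=np.broadcast_to(z,len(p)); s=(z-P[2,3])/d[:,2]
    return P[:3,3]+d*s[:,None]
def proj(name,X,cal=None):
    c=cal or get_calibration(name); f=240/np.tan(np.radians(c["vertical_fov"]/2))
    K=np.array([[f,0,c["cx"]],[0,f,c["cy"]],[0,0,1]])
    P=c["pose"]; q=(np.atleast_2d(X)-P[:3,3])@P[:3,:3]; q=q*[1,-1,-1]
    return cv2.projectPoints(q,np.zeros(3),np.zeros(3),K,c["dist_coeffs"])[0][:,0]
def fit2(W,L):  # W = R(yaw) L + t
    W=np.array(W)[:,:2];L=np.array(L,float)
    r=lambda p:(np.c_[np.cos(p[2])*L[:,0]-np.sin(p[2])*L[:,1]+p[0],np.sin(p[2])*L[:,0]+np.cos(p[2])*L[:,1]+p[1]]-W).ravel()
    s=least_squares(r,[W[:,0].mean(),W[:,1].mean(),-.3]); return s.x,np.round(r(s.x)*1e3,1).reshape(-1,2)
def w2b(b,p):
    c,s=np.cos(b[2]),np.sin(b[2]); d=np.atleast_2d(p)[:,:2]-b[:2]; return np.c_[c*d[:,0]+s*d[:,1],-s*d[:,0]+c*d[:,1]]
def b2w(b,p):
    c,s=np.cos(b[2]),np.sin(b[2]); p=np.atleast_2d(p); return np.c_[c*p[:,0]-s*p[:,1],s*p[:,0]+c*p[:,1]]+b[:2]
def snap(name,fn,crop=None,k=1):
    im=cv2.cvtColor(grab_frame(name),cv2.COLOR_RGB2BGR)
    cv2.imwrite("pics/raw_"+fn,im)
    if crop: x0,y0,x1,y1=crop; im=im[y0:y1,x0:x1]
    cv2.imwrite("pics/"+fn,cv2.resize(im,None,fx=k,fy=k,interpolation=cv2.INTER_CUBIC))
E
python3 - <<'E'
from h import *
cr=lambda q:[( (u+.5)/3.5-.5+325,(v+.5)/3.5-.5+145) for u,v in q]
B=cr([(30,328),(388,574),(233,38),(590,270),(184,112),(541,345)])
W=ray("top",B,[.03,.03,.042,.042,.03,.03])
b,r=fit2(W,[(-.12,.14),(-.12,-.14),(.12,.14),(.12,-.14),(.062,.14),(.062,-.14)]);print(b,r)
P=cr([(300,208),(453,357),(360,450),(207,297)])
Wp=ray("top",P,.036)
p,r=fit2(Wp,[(.045,.07),(.045,-.07),(-.045,-.07),(-.045,.07)]);print(p,r, "in board",w2b(b,p),p[2]-b[2])
print(w2b(b,Wp))
np.save("b.npy",b)
# check in scene
c=get_calibration("scene")
X=np.c_[b2w(b,[(-.12,.14),(-.12,-.14),(.12,-.14),(.062,-.14)]),[.03,.03,.042,.03]]
q=proj("scene",X); print((q-[320,220]+.5)*5-.5)
lp=np.r_[b2w(b,[(.113,-.09)])[0],.15]; print("lever tip",lp,proj("top",lp),(proj("scene",lp)-[320,220]+.5)*5-.5)
E
```

```text
[ 0.46482651 -0.27630266 -0.60691468] [[ 0.7  2. ]
 [-1.2 -1.6]
 [ 0.5  0.5]
 [-0.4 -2. ]
 [ 1.   1.2]
 [-0.6  0. ]]
[ 0.44614218 -0.28890907 -0.80403976] [[ 1.4 -0.4]
 [ 0.1 -2.1]
 [-1.2  0.4]
 [-0.3  2. ]] in board [[-0.00815764 -0.02101139]] -0.19712508793061023
[[ 0.04831744  0.03834357]
 [ 0.02100855 -0.09681106]
 [-0.06477247 -0.08052533]
 [-0.03718408  0.05494725]]
[[ 58.6136378  109.82115829]
 [158.88514797 455.06969014]
 [779.3501847  373.09591761]
 [630.47733872 412.65442784]]
lever tip [ 0.5063158  -0.41467766  0.15      ] [[488.14262673 198.32678537]] [[745.60440285  63.15836542]]
```

Run:
```python
from h import *
cr=lambda q:[( (u+.5)/5-.5+320,(v+.5)/5-.5+220) for u,v in q]
B=cr([(66,102),(165,442),(777,363),(632,398),(437,76),(437,56)])
L=[(-.12,.14),(-.12,-.14),(.12,-.14),(.062,-.14),(.062,.14),(.062,.14)]
W=ray("scene",B,[.03,.03,.042,.03,.03,.042])
b,r=fit2(W,L);print(b,r)
Wp=ray("scene",cr([(273,165),(471,168),(500,342),(273,340)]),.036)
p,r=fit2(Wp,[(-.045,.07),(.045,.07),(.045,-.07),(-.045,-.07)]);print(p,r, "in board",w2b(b,p),p[2]-b[2])
```

```text
[ 0.47202062 -0.27258906 -0.61133446] [[-0.   0.3]
 [-0.5  0.2]
 [ 1.  -0.8]
 [-2.  -1.5]
 [-0.4  0.5]
 [ 1.9  1.4]]
[ 0.45114741 -0.28745011 -0.80778142] [[-1.4  0.8]
 [-1.2 -1.4]
 [ 0.5 -1. ]
 [ 2.1  1.6]] in board [[-0.00856305 -0.02414986]] -0.1964469554635534
```

Both cameras agree on the angles: board yaw about -0.609, and the plate about -0.197 relative to it. They differ by a few mm in position, so I'll move over the board and use the wrist camera. I'll route the arm well inside the boom.

```bash
R='{"grip":0,"delta_pos":[0.48,0,-0.55],"delta_rot":[0,0,0]}'; echo skip
```

```text
skip
```

```bash
python3 -m pendant '[{"grip":0,"delta_pos":[0.48,0,-0.55],"delta_rot":[0,0,0]},{"grip":0,"delta_pos":[0.48,0,-0.55],"delta_rot":[0,0,0]},{"grip":0,"delta_pos":[0.48,0,-0.55],"delta_rot":[0,0,0]},{"grip":0,"delta_pos":[0.48,0,-0.55],"delta_rot":[0,0,0]},{"grip":0,"delta_pos":[0.48,0,-0.55],"delta_rot":[0,0,0]}]'
```

```text
t: 0.78
eef_pos: [0.2714, 0.3971, 0.4044]
eef_rot: [-1.571, -0.0, -0.293]
force: [-0.1, -0.1, 0.6]
grip_width: 0.043
```

```bash
python3 -m pendant '[{"grip":0,"delta_pos":[0.48,0,-0.55],"delta_rot":[0,0,0]},{"grip":0,"delta_pos":[0.48,0,-0.55],"delta_rot":[0,0,0]},{"grip":0,"delta_pos":[0.48,0,-0.55],"delta_rot":[0,0,0]},{"grip":0,"delta_pos":[0.48,0,-0.55],"delta_rot":[0,0,0]},{"grip":0,"delta_pos":[0.48,0,-0.55],"delta_rot":[0,0,0]}]' && python3 -m pendant '[{"grip":0,"delta_pos":[0.31,0,-0.71],"delta_rot":[0,0,0]},{"grip":0,"delta_pos":[0.31,0,-0.71],"delta_rot":[0,0,0]},{"grip":0,"delta_pos":[0.31,0,-0.71],"delta_rot":[0,0,0]},{"grip":0,"delta_pos":[0.31,0,-0.71],"delta_rot":[0,0,0]},{"grip":0,"delta_pos":[0.31,0,-0.71],"delta_rot":[0,0,0]}]' && python3 -m pendant '[{"grip":0,"delta_pos":[0.31,0,-0.71],"delta_rot":[0,0,0]},{"grip":0,"delta_pos":[0.31,0,-0.71],"delta_rot":[0,0,0]},{"grip":0,"delta_pos":[0.31,0,-0.71],"delta_rot":[0,0,0]},{"grip":0,"delta_pos":[0.31,0,-0.71],"delta_rot":[0,0,0]},{"grip":0,"delta_pos":[0.31,0,-0.71],"delta_rot":[0,0,0]}]' && python3 -m pendant '[{"grip":0,"delta_pos":[0,0,0],"delta_rot":[0,0.7,0]},{"grip":0,"delta_pos":[0,0,0],"delta_rot":[0,0.7,0]},{"grip":0,"delta_pos":[0,0,0],"delta_rot":[0,0.7,0]},{"grip":0,"delta_pos":[0,0,0],"delta_rot":[0,0,0]},{"grip":0,"delta_pos":[0,0,0],"delta_rot":[0,0,0]}]'
python3 - <<'E'
from h import *
snap("wrist","w1.png",None,1.25)
c=get_calibration("wrist");np.save("c1.npy",c,allow_pickle=True);print(c["pose"].round(3),get_state()["joint_pos"])
E
```

```text
t: 1.4
eef_pos: [0.3613, 0.1976, 0.4046]
eef_rot: [-1.571, -0.0, -0.294]
force: [0.0, -0.0, -0.8]
grip_width: 0.043
t: 2.02
eef_pos: [0.3882, -0.0333, 0.4047]
eef_rot: [-1.571, -0.0, -0.294]
force: [1.4, 0.9, -0.6]
grip_width: 0.0431
t: 2.65
eef_pos: [0.4156, -0.2642, 0.4045]
eef_rot: [-1.57, 0.0, -0.294]
force: [1.2, 1.0, -0.0]
grip_width: 0.0426
t: 3.28
eef_pos: [0.4157, -0.2625, 0.4045]
eef_rot: [-1.571, 0.0, -0.607]
force: [0.3, -0.6, 0.1]
grip_width: 0.0431
[[ 0.571 -0.789 -0.227  0.359]
 [ 0.821  0.549  0.157 -0.223]
 [ 0.001 -0.276  0.961  0.375]
 [ 0.     0.     0.     1.   ]] [-6.51855810e-01  4.87937775e-02  1.94007112e+00 -4.57928514e-05
  1.15284150e+00 -1.61515108e+00]
```

View pics/w1.png

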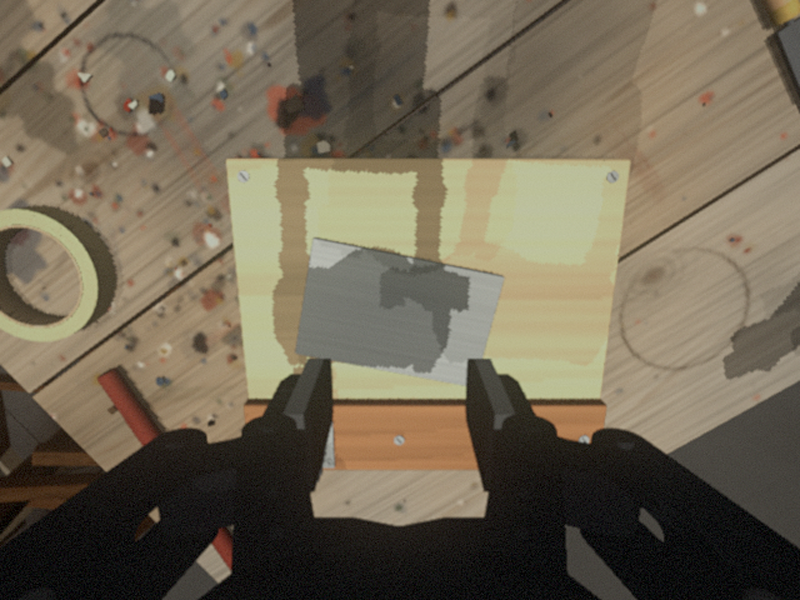

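The wrist view shows the board square in the frame:
- **Board:** near corners (228,159) and (630,159); fence base at row ~399.
- **Plate:** corners (314,238), (504,277), (296,353) and ~(467,386).

I'll fit again.

Run:
```python
from h import *
c=np.load("c1.npy",allow_pickle=True).item()
cr=lambda q:[((u+.5)/1.25-.5,(v+.5)/1.25-.5) for u,v in q]
W=ray("wrist",cr([(228,159),(630,159),(247,399),(602,399),(246,470),(606,469)]),[.03]*4+[.042]*2,c)
b,r=fit2(W,[(-.12,-.14),(-.12,.14),(.062,-.14),(.062,.14),(.12,-.14),(.12,.14)]);print(b,r)
Wp=ray("wrist",cr([(314,238),(504,277),(296,353),(467,386)]),.036,c)
p,r=fit2(Wp,[(-.045,-.07),(-.045,.07),(.045,-.07),(.045,.07)]);print(p,r,w2b(b,p),p[2]-b[2]);print(w2b(b,Wp).round(4))
np.save("b.npy",b)
s=get_state();print("tcp in board",w2b(b,s["eef_pos"]),s["eef_pos"],s["eef_rot"])
```

```text
[ 0.47083782 -0.27464436 -0.60645826] [[-0.3 -1.5]
 [ 1.1  0.9]
 [ 0.4  1.8]
 [-1.2  0.5]
 [ 2.6  3. ]
 [-2.5 -4.7]]
[ 0.45027118 -0.28879018 -0.82213747] [[-1.6 -0.3]
 [ 0.  -0.4]
 [-2.  -1.6]
 [ 3.5  2.3]] [[-0.00883647 -0.0233454 ]] -0.21567920704038335
[[-0.0667 -0.081 ]
 [-0.0381  0.055 ]
 [ 0.0209 -0.0989]
 [ 0.0485  0.0315]]
tcp in board [[-0.05216272 -0.02146956]] [ 0.41574037 -0.26255459  0.40462179] [-1.57083309e+00  1.15486051e-04 -6.07482474e-01]
```

```bash
python3 -m pendant '[{"grip":0,"delta_pos":[-0.34,0.4,0],"delta_rot":[0,0,0]},{"grip":0,"delta_pos":[-0.34,0.6,0],"delta_rot":[0,0,0]},{"grip":0,"delta_pos":[0,0.8,0],"delta_rot":[0,0,0]},{"grip":0,"delta_pos":[0,0.7,0],"delta_rot":[0,0,0]},{"grip":0,"delta_pos":[0,0.5,0],"delta_rot":[0,0,0]}]' && python3 -m pendant '[{"grip":0,"delta_pos":[0,0.08,0],"delta_rot":[0,0,0]},{"grip":0,"delta_pos":[0,0.08,0],"delta_rot":[0,0,0]},{"grip":0,"delta_pos":[0,0.06,0],"delta_rot":[0,0,0]},{"grip":0,"delta_pos":[0,0,0],"delta_rot":[0,0,0]},{"grip":0,"delta_pos":[0,0,0],"delta_rot":[0,0,0]}]'
python3 - <<'E'
from h import *
snap("wrist","w2.png",None,1.25)
snap("scene","s2.png",(320,150,480,330),3.3)
E
```

```text
t: 3.95
eef_pos: [0.3818, -0.2388, 0.223]
eef_rot: [-1.571, 0.002, -0.608]
force: [0.5, -0.0, 0.2]
grip_width: 0.0427
t: 4.58
eef_pos: [0.3826, -0.2396, 0.2122]
eef_rot: [-1.571, -0.001, -0.609]
force: [-0.1, 0.2, -0.1]
grip_width: 0.0423
```

View pics/w2.png

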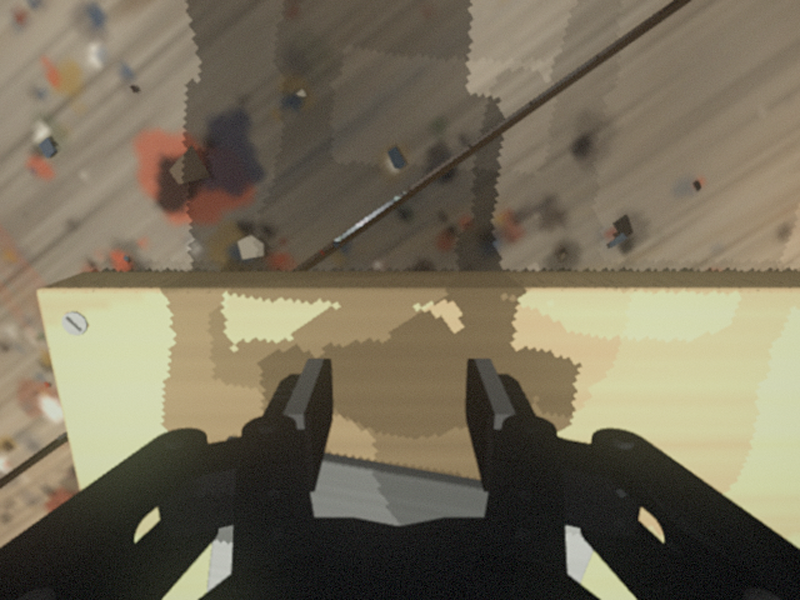

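View pics/s2.png

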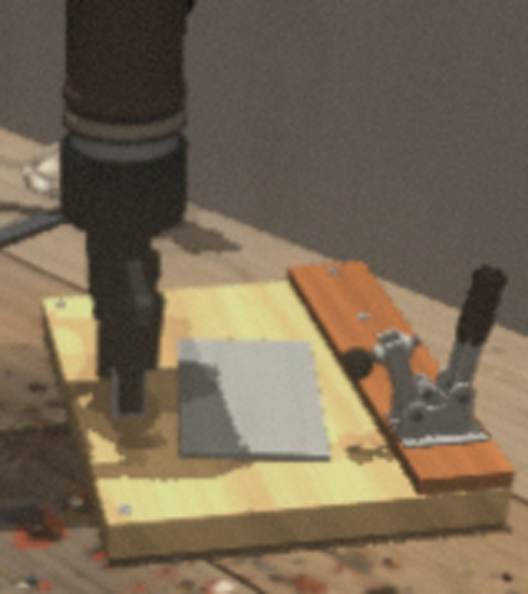

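The fingers (row ~360–470 in the wrist view) are clear on the near side of the plate and about 10 mm above the board. I'll descend gently and feel for the board.

```bash
python3 -m pendant '[{"grip":0,"delta_pos":[0,0.03,0],"delta_rot":[0,0,0]},{"grip":0,"delta_pos":[0,0.03,0],"delta_rot":[0,0,0]},{"grip":0,"delta_pos":[0,0.03,0],"delta_rot":[0,0,0]},{"grip":0,"delta_pos":[0,0.03,0],"delta_rot":[0,0,0]},{"grip":0,"delta_pos":[0,0,0],"delta_rot":[0,0,0]}]'; python3 -m pendant '[{"grip":0,"delta_pos":[0,0.02,0],"delta_rot":[0,0,0]},{"grip":0,"delta_pos":[0,0.02,0],"delta_rot":[0,0,0]},{"grip":0,"delta_pos":[0,0,0],"delta_rot":[0,0,0]},{"grip":0,"delta_pos":[0,0,0],"delta_rot":[0,0,0]},{"grip":0,"delta_pos":[0,0,0],"delta_rot":[0,0,0]}]'
```

```text
t: 5.3
eef_pos: [0.3822, -0.2392, 0.204]
eef_rot: [-1.571, 0.0, -0.609]
force: [-0.0, 0.1, -0.5]
grip_width: 0.0425
t: 5.92
eef_pos: [0.3823, -0.2393, 0.2019]
eef_rot: [-1.571, -0.0, -0.609]
force: [0.9, -0.5, 0.6]
grip_width: 0.0429
```

```bash
python3 -m pendant '[{"grip":0,"delta_pos":[0,0.02,0],"delta_rot":[0,0,0]},{"grip":0,"delta_pos":[0,0.02,0],"delta_rot":[0,0,0]},{"grip":0,"delta_pos":[0,0,0],"delta_rot":[0,0,0]},{"grip":0,"delta_pos":[0,0,0],"delta_rot":[0,0,0]},{"grip":0,"delta_pos":[0,0,0],"delta_rot":[0,0,0]}]'
```

```text
t: 6.55
eef_pos: [0.3826, -0.2395, 0.2015]
eef_rot: [-1.571, 0.001, -0.609]
force: [-4.8, 3.6, 18.4]
grip_width: 0.0426
```

Contact was at TCP z ≈ 0.2017. I'll lift 2 mm clear and push the near edge toward the fence.

```bash
python3 -m pendant '[{"grip":0,"delta_pos":[0,-0.065,0],"delta_rot":[0,0,0]},{"grip":0,"delta_pos":[0,0,0],"delta_rot":[0,0,0]},{"grip":0,"delta_pos":[0.1,0,0],"delta_rot":[0,0,0]},{"grip":0,"delta_pos":[0.1,0,0],"delta_rot":[0,0,0]},{"grip":0,"delta_pos":[0.1,0,0],"delta_rot":[0,0,0]}]'; python3 -m pendant '[{"grip":0,"delta_pos":[0.08,0,0],"delta_rot":[0,0,0]},{"grip":0,"delta_pos":[0.08,0,0],"delta_rot":[0,0,0]},{"grip":0,"delta_pos":[0.08,0,0],"delta_rot":[0,0,0]},{"grip":0,"delta_pos":[0.08,0,0],"delta_rot":[0,0,0]},{"grip":0,"delta_pos":[0,0,0],"delta_rot":[0,0,0]}]'
python3 - <<'E'
from h import *
s=get_state();b=np.load("b.npy");print(w2b(b,s["eef_pos"]))
snap("scene","s3.png",(320,150,480,330),3.3)
E
```

```text
t: 7.18
eef_pos: [0.3975, -0.25, 0.2032]
eef_rot: [-1.571, 0.0, -0.609]
force: [-0.0, 0.7, 0.1]
grip_width: 0.0425
t: 7.8
eef_pos: [0.4135, -0.261, 0.2035]
eef_rot: [-1.571, -0.002, -0.609]
force: [-0.3, 0.1, -0.7]
grip_width: 0.0427
[[-0.05491079 -0.02150888]]
```

View pics/s3.png

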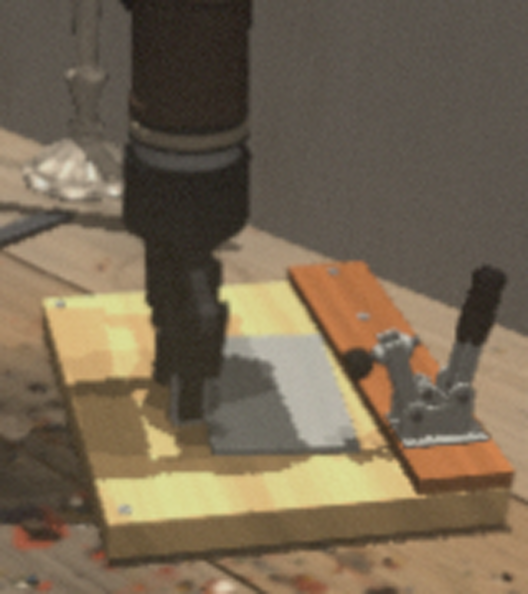

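The plate has moved and turned ccw: near edge at (210,450) and right corner at (357,450), with 15–20 mm still to go to the fence. Continuing.

```bash
python3 -m pendant '[{"grip":0,"delta_pos":[0.06,0,0],"delta_rot":[0,0,0]},{"grip":0,"delta_pos":[0.06,0,0],"delta_rot":[0,0,0]},{"grip":0,"delta_pos":[0.06,0,0],"delta_rot":[0,0,0]},{"grip":0,"delta_pos":[0.06,0,0],"delta_rot":[0,0,0]},{"grip":0,"delta_pos":[0,0,0],"delta_rot":[0,0,0]}]'; python3 -m pendant '[{"grip":0,"delta_pos":[0.03,0,0],"delta_rot":[0,0,0]},{"grip":0,"delta_pos":[0.03,0,0],"delta_rot":[0,0,0]},{"grip":0,"delta_pos":[0.0,0,0],"delta_rot":[0,0,0]},{"grip":0,"delta_pos":[0,0,0],"delta_rot":[0,0,0]},{"grip":0,"delta_pos":[0,0,0],"delta_rot":[0,0,0]}]'
python3 - <<'E'
from h import *
s=get_state();b=np.load("b.npy");print(w2b(b,s["eef_pos"]))
snap("scene","s4.png",(320,150,480,330),3.3)
E
```

```text
t: 8.48
eef_pos: [0.425, -0.2692, 0.2034]
eef_rot: [-1.571, -0.001, -0.609]
force: [-1.4, 0.6, -0.5]
grip_width: 0.0431
t: 9.1
eef_pos: [0.4263, -0.2699, 0.203]
eef_rot: [-1.571, 0.006, -0.608]
force: [-6.1, 3.4, 4.7]
grip_width: 0.0422
[[-0.03930355 -0.02151009]]
```

View pics/s4.png

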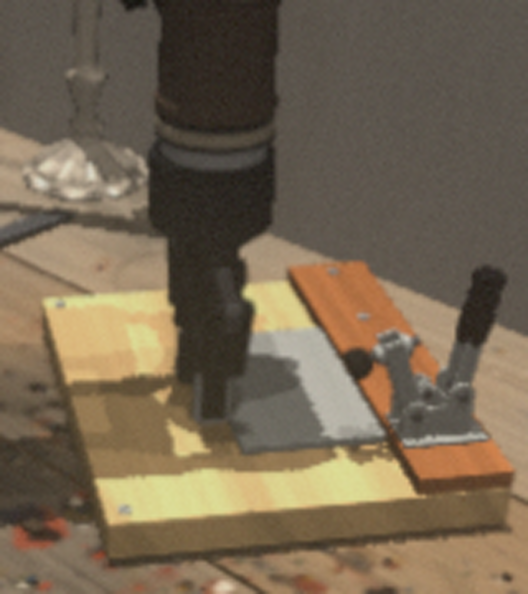

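The push stopped with about 7 N of reaction at x = -0.039, which is where the plate should be against the fence. I'll back off, lift, and turn to face the left edge.

```bash
python3 -m pendant '[{"grip":0,"delta_pos":[-0.25,0,0],"delta_rot":[0,0,0]},{"grip":0,"delta_pos":[0,-0.6,0],"delta_rot":[0,0,0]},{"grip":0,"delta_pos":[0.2,-0.8,0.5],"delta_rot":[0,0,0]},{"grip":0,"delta_pos":[0.5,0,0.6],"delta_rot":[0,0,0]},{"grip":0,"delta_pos":[0.42,0,0.7],"delta_rot":[0,0,0]}]'; python3 -m pendant '[{"grip":0,"delta_pos":[0,0,0],"delta_rot":[0,1,0]},{"grip":0,"delta_pos":[0,0,0],"delta_rot":[0,1,0]},{"grip":0,"delta_pos":[0,0,0],"delta_rot":[0,1,0]},{"grip":0,"delta_pos":[0,0,0],"delta_rot":[0,1,0]},{"grip":0,"delta_pos":[0,0,0],"delta_rot":[0,1,0]}]';  python3 -m pendant '[{"grip":0,"delta_pos":[0,0,0],"delta_rot":[0,1,0]},{"grip":0,"delta_pos":[0,0,0],"delta_rot":[0,1,0]},{"grip":0,"delta_pos":[0,0,0],"delta_rot":[0,1,0]},{"grip":0,"delta_pos":[0,0,0],"delta_rot":[0,1,0]},{"grip":0,"delta_pos":[0,0,0],"delta_rot":[0,1,0]}]';python3 -m pendant '[{"grip":0,"delta_pos":[0,0,0],"delta_rot":[0,0.47,0]},{"grip":0,"delta_pos":[0,0,0],"delta_rot":[0,0,0]},{"grip":0,"delta_pos":[0,0,0],"delta_rot":[0,0,0]},{"grip":0,"delta_pos":[0,0,0],"delta_rot":[0,0,0]},{"grip":0,"delta_pos":[0,0,0],"delta_rot":[0,0,0]}]'
python3 - <<'E'
from h import *
s=get_state();b=np.load("b.npy");print(w2b(b,s["eef_pos"]),s["eef_rot"],s["joint_pos"][5])
snap("scene","s5.png",(320,150,480,330),3.3)
np.save("c5.npy",get_calibration("wrist"),allow_pickle=True)
snap("wrist","w5.png",None,1.25)
snap("top","t5.png",(325,145,505,315),3.5)
E
```

```text
t: 9.78
eef_pos: [0.5342, -0.2122, 0.2895]
eef_rot: [-1.569, -0.007, -0.61]
force: [-0.1, -0.3, -1.3]
grip_width: 0.0426
t: 10.4
eef_pos: [0.5326, -0.212, 0.2878]
eef_rot: [-1.568, -0.002, -1.364]
force: [-0.4, 0.5, -0.4]
grip_width: 0.0426
t: 11.02
eef_pos: [0.5326, -0.212, 0.2878]
eef_rot: [-1.567, 0.001, -2.114]
force: [0.2, -0.6, -0.4]
grip_width: 0.043
t: 11.65
eef_pos: [0.5322, -0.2122, 0.2874]
eef_rot: [-1.57, 0.0, -2.179]
force: [-0.0, 0.0, 1.1]
grip_width: 0.0426
[[0.01480871 0.0863186 ]] [-1.57048699e+00  5.26903546e-05 -2.17900896e+00] 0.1528739342783443
```

View pics/s5.png

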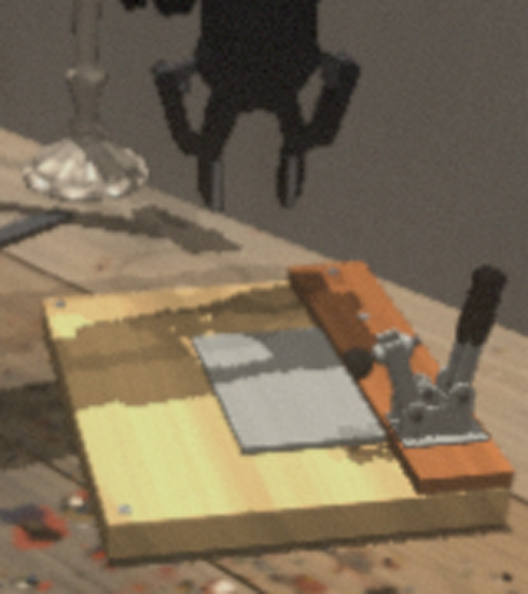

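View pics/w5.png

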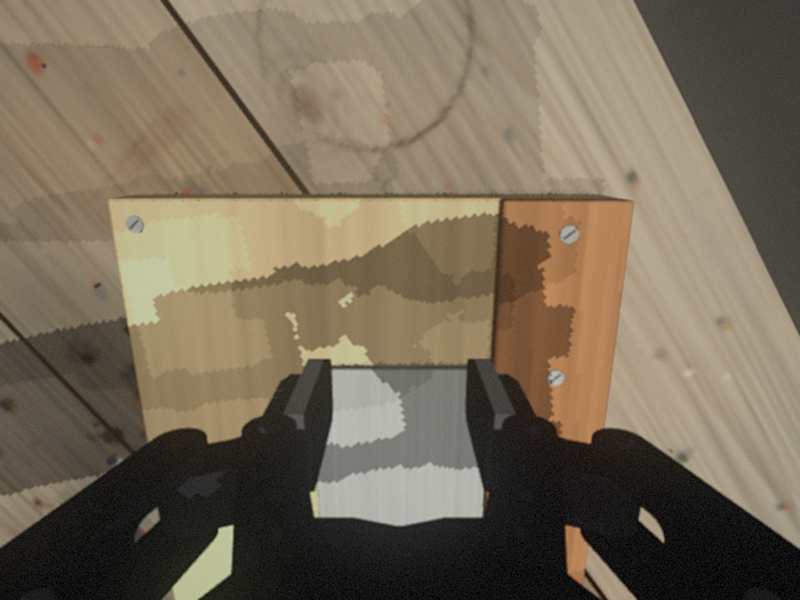

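View pics/t5.png

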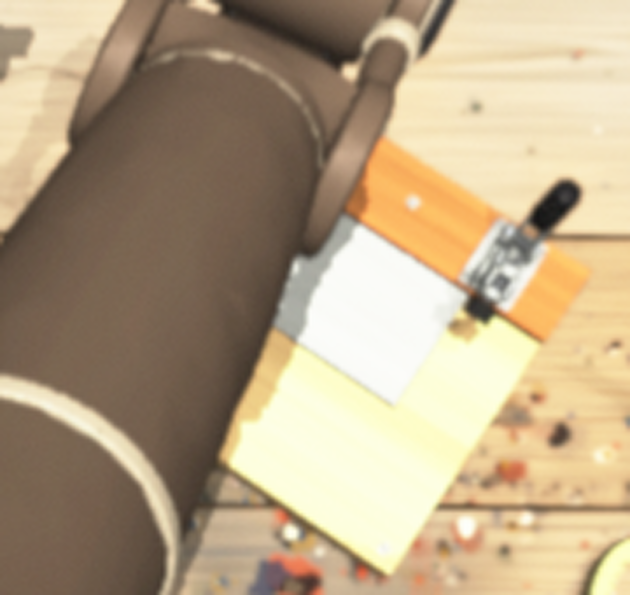

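The plate looks square against the fence: left edge at row 367 in the wrist view, near-right corner at (395,404) in the top crop. Working out the numbers.

Run:
```python
from h import *
b=np.load("b.npy");c=np.load("c5.npy",allow_pickle=True).item()
w=lambda q:[((u+.5)/1.25-.5,(v+.5)/1.25-.5) for u,v in q]
print(w2b(b,ray("wrist",w([(340,367),(465,367)]),.036,c)).round(4))
print("board corners by wrist", w2b(b,ray("wrist",w([(110,199),(500,199)]),.03,c)).round(4), w2b(b,ray("wrist",w([(632,201)]),.042,c)).round(4))
bt=[0.46482651,-0.27630266,-0.60691468]
t=lambda q:[((u+.5)/3.5-.5+325,(v+.5)/3.5-.5+145) for u,v in q]
print("top",w2b(bt,ray("top",t([(395,404),(468,290),(278,330)]),.036)).round(4))
bs=[0.47202062,-0.27258906,-0.61133446]
s=lambda q:[((u+.5)/3.3-.5+320,(v+.5)/3.3-.5+150) for u,v in q]
print("scene",w2b(bs,ray("scene",s([(243,452),(385,440),(193,337)]),.036)).round(4))
```

```text
[[-0.0141  0.056 ]
 [ 0.0483  0.0558]]
board corners by wrist [[-0.1193  0.1384]
 [ 0.0625  0.1379]] [[0.1184 0.138 ]]
top [[-0.0266 -0.0828]
 [ 0.0645 -0.0812]
 [-0.029   0.0051]]
scene [[-0.0291 -0.0886]
 [ 0.0594 -0.0884]
 [-0.0279  0.0559]]
```

The left edge is at y ≈ +0.056 and needs to reach -0.020, so the TCP should end at y ≈ -0.009. Descending and pushing.

```bash
python3 -m pendant '[{"grip":0,"delta_pos":[0,0.6,0],"delta_rot":[0,0,0]},{"grip":0,"delta_pos":[0,0.5,0],"delta_rot":[0,0,0]},{"grip":0,"delta_pos":[0,0.2,0],"delta_rot":[0,0,0]},{"grip":0,"delta_pos":[0,0.09,0],"delta_rot":[0,0,0]},{"grip":0,"delta_pos":[0,0,0],"delta_rot":[0,0,0]}]' ; python3 -m pendant '[{"grip":0,"delta_pos":[0.1,0,0],"delta_rot":[0,0,0]},{"grip":0,"delta_pos":[0.1,0,0],"delta_rot":[0,0,0]},{"grip":0,"delta_pos":[0.1,0,0],"delta_rot":[0,0,0]},{"grip":0,"delta_pos":[0.1,0,0],"delta_rot":[0,0,0]},{"grip":0,"delta_pos":[0.1,0,0],"delta_rot":[0,0,0]}]'
```

```text
t: 12.42
eef_pos: [0.5326, -0.2123, 0.2045]
eef_rot: [-1.57, 0.0, -2.179]
force: [0.7, -0.1, -0.3]
grip_width: 0.043
t: 13.05
eef_pos: [0.5152, -0.2369, 0.2043]
eef_rot: [-1.57, 0.001, -2.18]
force: [1.0, 3.0, 1.3]
grip_width: 0.0432
```

```bash
python3 -m pendant '[{"grip":0,"delta_pos":[0.1,0.008,0],"delta_rot":[0,0,0]},{"grip":0,"delta_pos":[0.1,0.008,0],"delta_rot":[0,0,0]},{"grip":0,"delta_pos":[0.1,0,0],"delta_rot":[0,0,0]},{"grip":0,"delta_pos":[0.1,0,0],"delta_rot":[0,0,0]},{"grip":0,"delta_pos":[0.1,0,0],"delta_rot":[0,0,0]}]' ; python3 -m pendant '[{"grip":0,"delta_pos":[0.1,0,0],"delta_rot":[0,0,0]},{"grip":0,"delta_pos":[0.1,0,0],"delta_rot":[0,0,0]},{"grip":0,"delta_pos":[0.1,0,0],"delta_rot":[0,0,0]},{"grip":0,"delta_pos":[0,0,0],"delta_rot":[0,0,0]},{"grip":0,"delta_pos":[0,0,0],"delta_rot":[0,0,0]}]'
python3 - <<'E'
from h import *
s=get_state();b=np.load("b.npy");print(w2b(b,s["eef_pos"]),s["eef_rot"])
snap("scene","s6.png",(320,150,480,330),3.3)
snap("top","t6.png",(325,145,505,315),3.5)
E
```

```text
t: 13.68
eef_pos: [0.4977, -0.2617, 0.203]
eef_rot: [-1.571, 0.0, -2.179]
force: [1.8, 2.7, 3.1]
grip_width: 0.0425
t: 14.3
eef_pos: [0.4869, -0.2763, 0.2024]
eef_rot: [-1.572, -0.001, -2.179]
force: [-0.6, -0.1, -0.2]
grip_width: 0.0427
[[0.01413687 0.00775051]] [-1.57231060e+00 -1.06125063e-03 -2.17901160e+00]
```

View pics/s6.png

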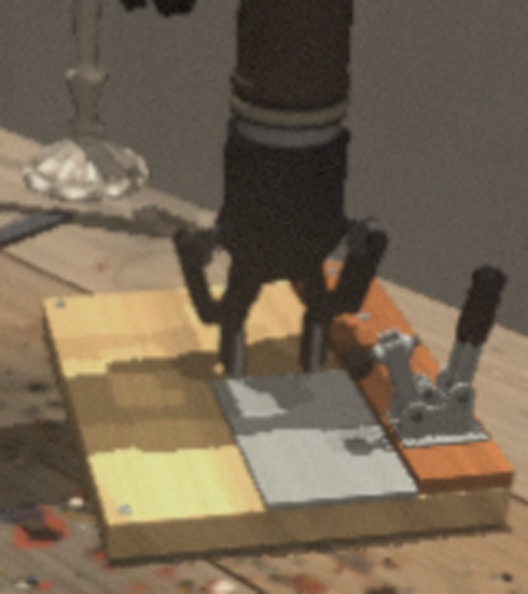

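View pics/t6.png

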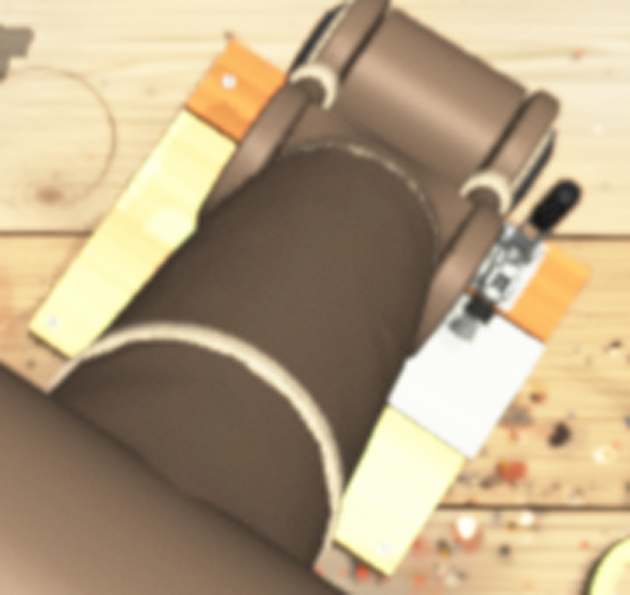

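The plate's right edge is now about at the board's end: top crop (470,459) and (543,343). There are 17 mm left to go.

```bash
python3 -m pendant '[{"grip":0,"delta_pos":[0.08,-0.01,0],"delta_rot":[0,0,0]},{"grip":0,"delta_pos":[0.08,0,0],"delta_rot":[0,0,0]},{"grip":0,"delta_pos":[0.07,0,0],"delta_rot":[0,0,0]},{"grip":0,"delta_pos":[0.05,0,0],"delta_rot":[0,0,0]},{"grip":0,"delta_pos":[0,0,0],"delta_rot":[0,0,0]}]'
python3 - <<'E'
from h import *
s=get_state();b=np.load("b.npy");print(w2b(b,s["eef_pos"]),s["eef_rot"])
bt=[0.46482651,-0.27630266,-0.60691468]
t=lambda q:[((u+.5)/3.5-.5+325,(v+.5)/3.5-.5+145) for u,v in q]
print("before push, top",w2b(bt,ray("top",t([(470,459),(543,343)]),.036)).round(4))
snap("scene","s7.png",(360,230,480,330),6)
snap("top","t7.png",(325,145,505,315),3.5)
E
```

```text
t: 15.02
eef_pos: [0.4778, -0.2904, 0.2037]
eef_rot: [-1.571, -0.001, -2.179]
force: [-1.0, -0.5, 1.3]
grip_width: 0.043
[[ 0.01469162 -0.0089557 ]] [-1.57059007e+00 -5.99812549e-04 -2.17932396e+00]
before push, top [[-0.0293 -0.1408]
 [ 0.0623 -0.1393]]
```

View pics/s7.png

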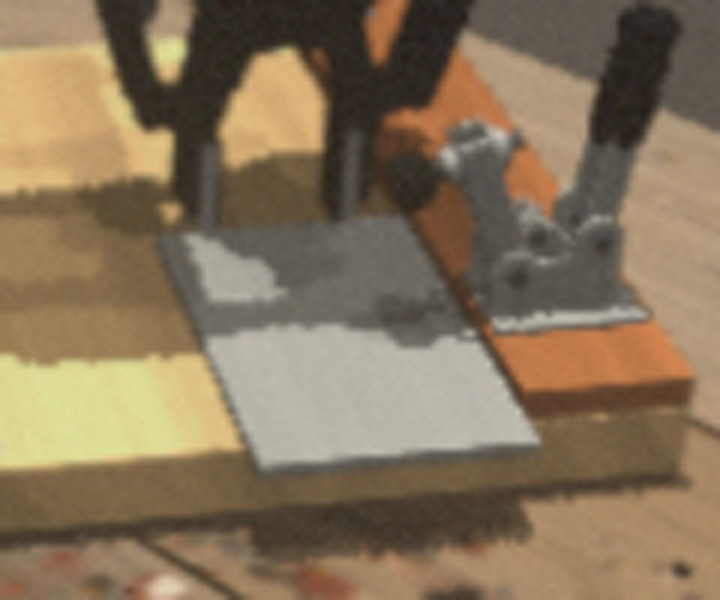

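View pics/t7.png

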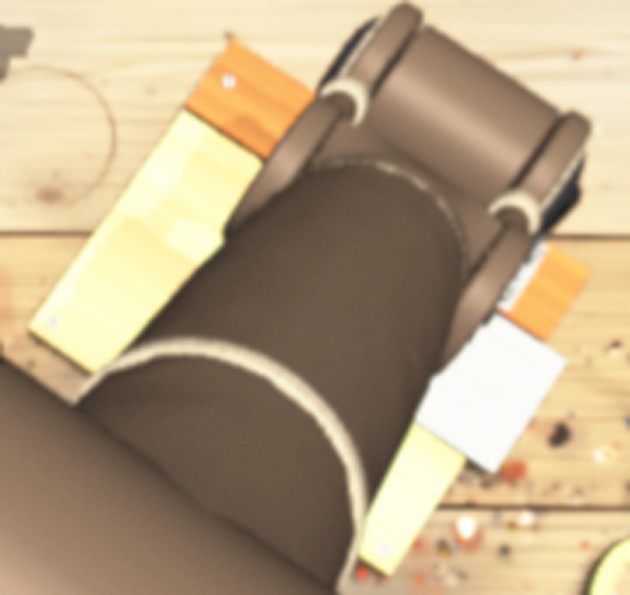

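The plate now overhangs: top-crop right corners (495,472) and (566,357), scene corners (262,472) and (540,445). Measuring the overhang.

Run:
```python
from h import *
bt=[0.46482651,-0.27630266,-0.60691468]
t=lambda q:[((u+.5)/3.5-.5+325,(v+.5)/3.5-.5+145) for u,v in q]
print("board end, top",w2b(bt,ray("top",t([(388,574),(541,345)]),.03)).round(4))
print("top",w2b(bt,ray("top",t([(495,472),(566,357)]),.036)).round(4))
bs=[0.47202062,-0.27258906,-0.61133446]
s=lambda q:[((u+.5)/6-.5+360,(v+.5)/6-.5+230) for u,v in q]
print("scene",w2b(bs,ray("scene",s([(262,468),(540,441),(160,237),(400,215)]),.036)).round(4))
print("scene board end",w2b(bs,ray("scene",s([(525,392)]),.03)).round(4))
```

```text
board end, top [[-0.1199 -0.138 ]
 [ 0.0625 -0.1397]]
top [[-0.0272 -0.1581]
 [ 0.0629 -0.1562]]
scene [[-0.0281 -0.1603]
 [ 0.0615 -0.1591]
 [-0.0273 -0.0206]
 [ 0.0605 -0.0185]]
scene board end [[ 0.0698 -0.1239]]
```

The overhang is 18–20 mm and the plate is flush within about 1 mm. I'll back off to the left, lift, turn back to board yaw and shut the fingers.

```bash
python3 -m pendant '[{"grip":0,"delta_pos":[-0.3,0,0],"delta_rot":[0,0,0]},{"grip":0,"delta_pos":[0,-0.8,0],"delta_rot":[0,0,0]},{"grip":0,"delta_pos":[0,-1,0],"delta_rot":[0,0,0]},{"grip":-1,"delta_pos":[0,-1,0],"delta_rot":[0,0,0]},{"grip":-1,"delta_pos":[0,-0.2,0],"delta_rot":[0,0,0]}]'; python3 -m pendant '[{"grip":-1,"delta_pos":[0,0,0],"delta_rot":[0,-1,0]},{"grip":-1,"delta_pos":[0,0,0],"delta_rot":[0,-1,0]},{"grip":-1,"delta_pos":[0,0,0],"delta_rot":[0,-1,0]},{"grip":-1,"delta_pos":[0,0,0],"delta_rot":[0,-1,0]},{"grip":-1,"delta_pos":[0,0,0],"delta_rot":[0,-1,0]}]';  python3 -m pendant '[{"grip":-1,"delta_pos":[0,0,0],"delta_rot":[0,-1,0]},{"grip":-1,"delta_pos":[0,0,0],"delta_rot":[0,-1,0]},{"grip":-1,"delta_pos":[0,0,0],"delta_rot":[0,-1,0]},{"grip":-1,"delta_pos":[0,0,0],"delta_rot":[0,-1,0]},{"grip":-1,"delta_pos":[0,0,0],"delta_rot":[0,-1,0]}]';python3 -m pendant '[{"grip":-1,"delta_pos":[0,0,0],"delta_rot":[0,-0.47,0]},{"grip":-1,"delta_pos":[0,0,0],"delta_rot":[0,0,0]},{"grip":-1,"delta_pos":[0,0,0],"delta_rot":[0,0,0]},{"grip":-1,"delta_pos":[0,0,0],"delta_rot":[0,0,0]},{"grip":-1,"delta_pos":[0,0,0],"delta_rot":[0,0,0]}]'
python3 - <<'E'
from h import *
s=get_state();b=np.load("b.npy");print(w2b(b,s["eef_pos"]),s["eef_rot"],s["grip_width"])
np.save("c8.npy",get_calibration("wrist"),allow_pickle=True)
snap("wrist","w8.png",None,1.25)
snap("scene","s8.png",(320,150,480,330),3.3)
E
```

```text
t: 15.75
eef_pos: [0.4904, -0.2752, 0.3896]
eef_rot: [-1.56, 0.0, -2.178]
force: [0.1, -0.2, -0.5]
grip_width: 0.0064
t: 16.38
eef_pos: [0.4883, -0.2741, 0.3822]
eef_rot: [-1.573, 0.002, -1.424]
force: [-1.4, -0.1, -0.1]
grip_width: 0.0
t: 17.0
eef_pos: [0.4883, -0.2741, 0.3822]
eef_rot: [-1.571, 0.003, -0.674]
force: [0.0, -0.0, 0.3]
grip_width: -0.0
t: 17.62
eef_pos: [0.4883, -0.2751, 0.3836]
eef_rot: [-1.571, 0.0, -0.609]
force: [0.5, 0.8, -0.2]
grip_width: -0.0001
[[0.01460638 0.0095582 ]] [-1.57079081e+00  1.05642912e-04 -6.09099134e-01] -5.621325131628401e-05
```

View pics/w8.png

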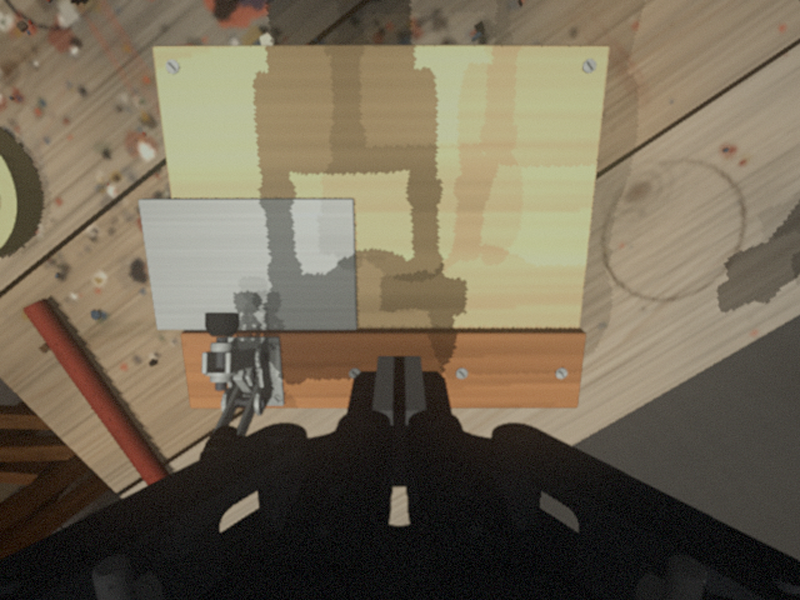

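View pics/s8.png

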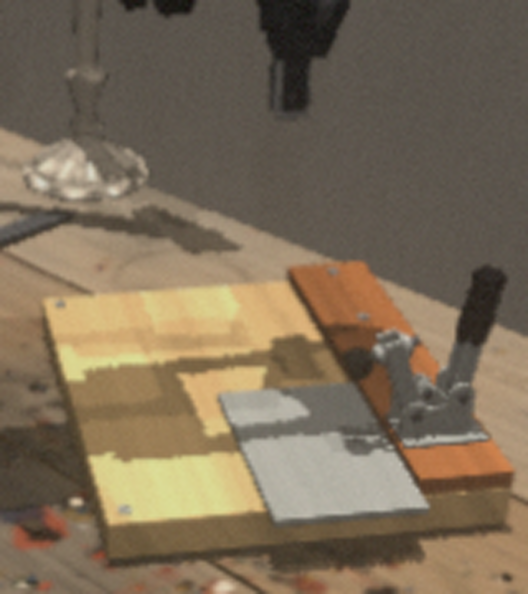

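The plate is square against the fence (top-view rows 199–330, left edge at column 355). Measuring from this view, then planning the lever contact.

Run:
```python
from h import *
c=np.load("c8.npy",allow_pickle=True).item()
w=lambda q:[((u+.5)/1.25-.5,(v+.5)/1.25-.5) for u,v in q]
W=ray("wrist",w([(153,46),(607,46),(582,328)]),.03,c)
b,r=fit2(W,[(-.12,-.14),(-.12,.14),(.062,.14)]);print(b,r)
Wp=ray("wrist",w([(139,200),(355,199),(158,330),(357,330)]),.036,c)
p,r=fit2(Wp,[(-.045,-.07),(-.045,.07),(.045,-.07),(.045,.07)]);print(p,r,w2b(b,p),p[2]-b[2],w2b(b,Wp).round(4))
b0=np.load("b.npy")
# lever tip in pictures
T=np.r_[b2w(b0,[(.113,-.09)])[0],.15]
print((proj("scene",T)-[320,150]+.5)*3.3-.5)
T=np.r_[b2w(b0,[(.099,-.09)])[0],.071]
print((proj("scene",T)-[320,150]+.5)*3.3-.5)
s=get_state();print(w2b(b0,s["eef_pos"]))
for q in [0,.2,.4,.6,.8,1.0,1.2,1.34]:
    th=1.4-q; d=.0105; r=.068
    x=.099+r*np.cos(th)-d*np.sin(th); z=.071+r*np.sin(th)+d*np.cos(th)
    print(q,"tip corner",round(x,4),round(z,4),"tcp bx",round(x-.011,4),"tcp z",round(z+.173,4))
```

```text
[ 0.47041613 -0.27509217 -0.60687271] [[ 0.2 -1. ]
 [ 1.1  1.5]
 [-1.3 -0.5]]
[ 0.43354762 -0.35701931 -0.60940975] [[-0.1  0.2]
 [-0.1 -0.5]
 [-0.   0. ]
 [ 0.2  0.3]] [[ 0.01643805 -0.08832403]] -0.0025370444804746484 [[-0.0285 -0.1583]
 [-0.0286 -0.0177]
 [ 0.0613 -0.1585]
 [ 0.0616 -0.0188]]
[[495.31042024 268.32965504]]
[[457.03623945 388.24573694]]
[[0.01463331 0.0095044 ]]
0 tip corner 0.1002 0.1398 tcp bx 0.0892 tcp z 0.3128
0.2 tip corner 0.1139 0.1382 tcp bx 0.1029 tcp z 0.3112
0.4 tip corner 0.1269 0.1339 tcp bx 0.1159 tcp z 0.3069
0.6 tip corner 0.1388 0.1271 tcp bx 0.1278 tcp z 0.3001
0.8 tip corner 0.1492 0.1181 tcp bx 0.1382 tcp z 0.2911
1.0 tip corner 0.1575 0.1072 tcp bx 0.1465 tcp z 0.2802
1.2 tip corner 0.1636 0.0948 tcp bx 0.1526 tcp z 0.2678
1.34 tip corner 0.1662 0.0856 tcp bx 0.1552 tcp z 0.2586
```

From the wrist view the plate is at x = 0.0164, the overhang is 18 mm and the angle is 0.0025 rad, so step 1's conditions hold. Next I'll go behind the lever with the fingers shut and the tip at z ≈ 0.138.

```bash
python3 -m pendant '[{"grip":-1,"delta_pos":[0.3,0,-0.5],"delta_rot":[0,0,0]},{"grip":-1,"delta_pos":[0.32,0,-0.6],"delta_rot":[0,0,0]},{"grip":-1,"delta_pos":[0.3,0,-0.56],"delta_rot":[0,0,0]},{"grip":-1,"delta_pos":[0,0.3,0],"delta_rot":[0,0,0]},{"grip":-1,"delta_pos":[0,0.4,0],"delta_rot":[0,0,0]}]';python3 -m pendant '[{"grip":-1,"delta_pos":[0,0.3,0],"delta_rot":[0,0,0]},{"grip":-1,"delta_pos":[0,0.2,0],"delta_rot":[0,0,0]},{"grip":-1,"delta_pos":[0,0,0],"delta_rot":[0,0,0]},{"grip":-1,"delta_pos":[0,0,0],"delta_rot":[0,0,0]},{"grip":-1,"delta_pos":[0,0,0],"delta_rot":[0,0,0]}]'
python3 - <<'E'
from h import *
s=get_state();b=np.load("b.npy");print(w2b(b,s["eef_pos"]),s["eef_pos"][2],s["eef_rot"])
snap("wrist","w9.png",None,1.25)
snap("scene","s9.png",(320,150,480,330),3.3)
E
```

```text
t: 18.35
eef_pos: [0.4765, -0.3885, 0.3411]
eef_rot: [-1.57, -0.001, -0.61]
force: [0.3, 0.9, -1.1]
grip_width: 0.0002
t: 18.98
eef_pos: [0.477, -0.3887, 0.3127]
eef_rot: [-1.571, -0.002, -0.609]
force: [-0.1, -0.1, 0.6]
grip_width: 0.0003
[[ 0.07008665 -0.09018805]] 0.31274986200232235 [-1.57110033 -0.00204836 -0.60864696]
```

View pics/w9.png

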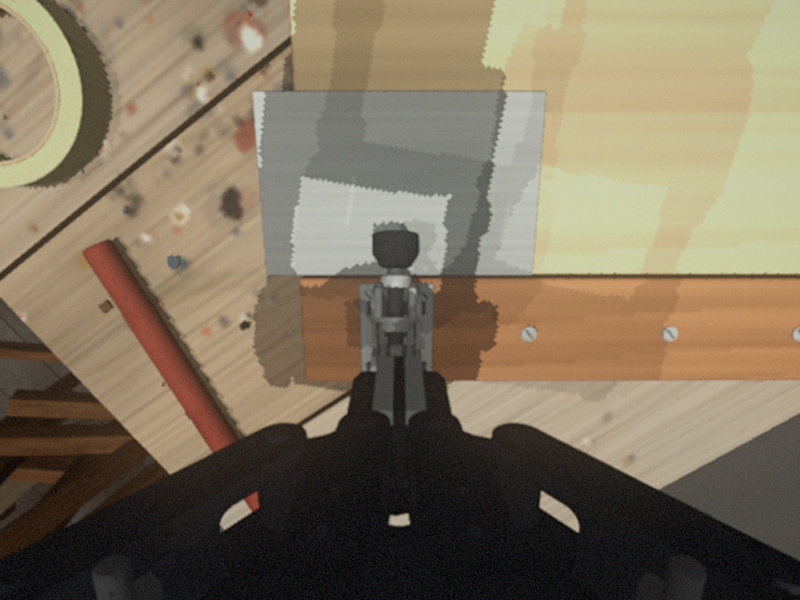

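View pics/s9.png

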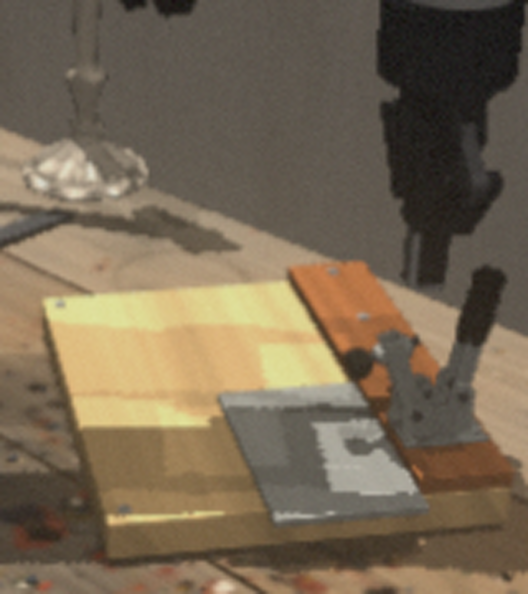

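The shut fingers are lined up with the clamp (column ~398), just behind the lever. Following the lever's arc now.

```bash
python3 -m pendant '[{"grip":-1,"delta_pos":[0.3,0.1,0],"delta_rot":[0,0,0]},{"grip":-1,"delta_pos":[0.21,0.015,0],"delta_rot":[0,0,0]},{"grip":-1,"delta_pos":[0.2,0.06,0],"delta_rot":[0,0,0]},{"grip":-1,"delta_pos":[0.18,0.1,0],"delta_rot":[0,0,0]},{"grip":-1,"delta_pos":[0,0,0],"delta_rot":[0,0,0]}]'
python3 - <<'E'
from h import *
s=get_state();b=np.load("b.npy");print(w2b(b,s["eef_pos"]),s["eef_pos"][2])
snap("scene","s10.png",(320,150,480,330),3.3)
E
```

```text
t: 19.7
eef_pos: [0.521, -0.4194, 0.2944]
eef_rot: [-1.571, -0.001, -0.609]
force: [-0.2, 0.1, -0.3]
grip_width: 0.0001
[[ 0.1237396  -0.09031816]] 0.2944233083571265
```

View pics/s10.png

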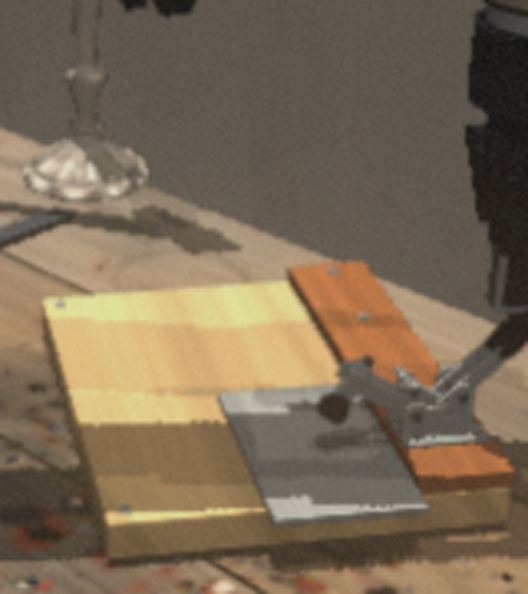

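The lever is about halfway over and the foot is swinging down (335,408); the plate hasn't moved. Continuing down to the lock.

```bash
python3 -m pendant '[{"grip":-1,"delta_pos":[0.16,0.13,0],"delta_rot":[0,0,0]},{"grip":-1,"delta_pos":[0.13,0.16,0],"delta_rot":[0,0,0]},{"grip":-1,"delta_pos":[0.09,0.18,0],"delta_rot":[0,0,0]},{"grip":-1,"delta_pos":[0.04,0.14,0],"delta_rot":[0,0,0]},{"grip":-1,"delta_pos":[0,0.03,0],"delta_rot":[0,0,0]}]'; python3 -m pendant '[{"grip":-1,"delta_pos":[0,0.03,0],"delta_rot":[0,0,0]},{"grip":-1,"delta_pos":[0,0,0],"delta_rot":[0,0,0]},{"grip":-1,"delta_pos":[0,0,0],"delta_rot":[0,0,0]},{"grip":-1,"delta_pos":[0,0,0],"delta_rot":[0,0,0]},{"grip":-1,"delta_pos":[0,0,0],"delta_rot":[0,0,0]}]';python3 - <<'E'
from h import *
s=get_state();b=np.load("b.npy");print(w2b(b,s["eef_pos"]),s["eef_pos"][2])
snap("scene","s11.png",(340,200,500,320),5)
E
```

```text
t: 20.38
eef_pos: [0.5416, -0.4338, 0.2565]
eef_rot: [-1.571, -0.002, -0.609]
force: [0.3, -0.2, 4.4]
grip_width: 0.0
t: 21.0
eef_pos: [0.5415, -0.4337, 0.2565]
eef_rot: [-1.571, -0.002, -0.609]
force: [1.0, -0.7, 5.8]
grip_width: -0.0001
[[ 0.14872157 -0.09043259]] 0.25647538876926435
```

View pics/s11.png

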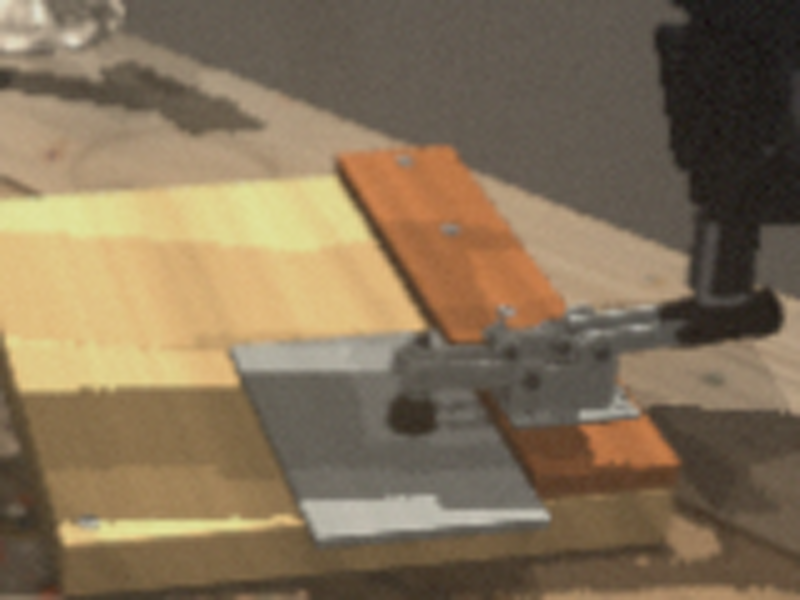

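The lever is almost level and the foot (412,415) is on the plate. I'll press a bit more to confirm it's at its stop.

```bash
python3 -m pendant '[{"grip":-1,"delta_pos":[0,0.03,0],"delta_rot":[0,0,0]},{"grip":-1,"delta_pos":[0,0.03,0],"delta_rot":[0,0,0]},{"grip":-1,"delta_pos":[0,0,0],"delta_rot":[0,0,0]},{"grip":-1,"delta_pos":[0,0,0],"delta_rot":[0,0,0]},{"grip":-1,"delta_pos":[0,0,0],"delta_rot":[0,0,0]}]'
```

```text
t: 21.68
eef_pos: [0.5417, -0.4338, 0.2561]
eef_rot: [-1.571, -0.002, -0.609]
force: [-3.2, 3.5, 17.6]
grip_width: 0.0002
```

It's against its stop: +12 N moved it only 0.4 mm. Lifting straight off and checking.

```bash
python3 -m pendant '[{"grip":-1,"delta_pos":[0,-0.4,0],"delta_rot":[0,0,0]},{"grip":-1,"delta_pos":[0,-0.8,0],"delta_rot":[0,0,0]},{"grip":-1,"delta_pos":[-0.3,-0.8,0],"delta_rot":[0,0,0]},{"grip":-1,"delta_pos":[-0.8,-0.3,0],"delta_rot":[0,0,0]},{"grip":-1,"delta_pos":[-0.8,0,0],"delta_rot":[0,0,0]}]'; python3 -m pendant '[{"grip":-1,"delta_pos":[-0.6,0,0.3],"delta_rot":[0,0,0]},{"grip":-1,"delta_pos":[-0.3,0,0.3],"delta_rot":[0,0,0]},{"grip":-1,"delta_pos":[0,0,0],"delta_rot":[0,0,0]},{"grip":-1,"delta_pos":[0,0,0],"delta_rot":[0,0,0]},{"grip":-1,"delta_pos":[0,0,0],"delta_rot":[0,0,0]}]'
python3 - <<'E'
from h import *
np.save("c12.npy",get_calibration("wrist"),allow_pickle=True)
snap("wrist","w12.png",None,1.25)
snap("scene","s12.png",(340,200,500,320),5)
E
```

```text
t: 22.3
eef_pos: [0.4469, -0.3678, 0.3915]
eef_rot: [-1.572, -0.004, -0.609]
force: [-0.7, 0.9, -0.5]
grip_width: -0.0002
t: 22.92
eef_pos: [0.4242, -0.3086, 0.3893]
eef_rot: [-1.571, -0.0, -0.609]
force: [-0.1, -0.6, 0.5]
grip_width: 0.0002
```

View pics/w12.png

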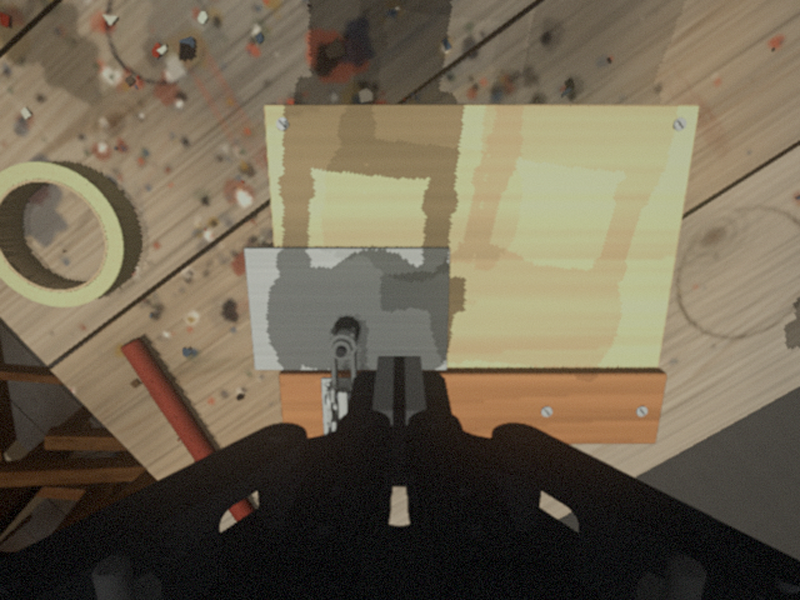

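View pics/s12.png

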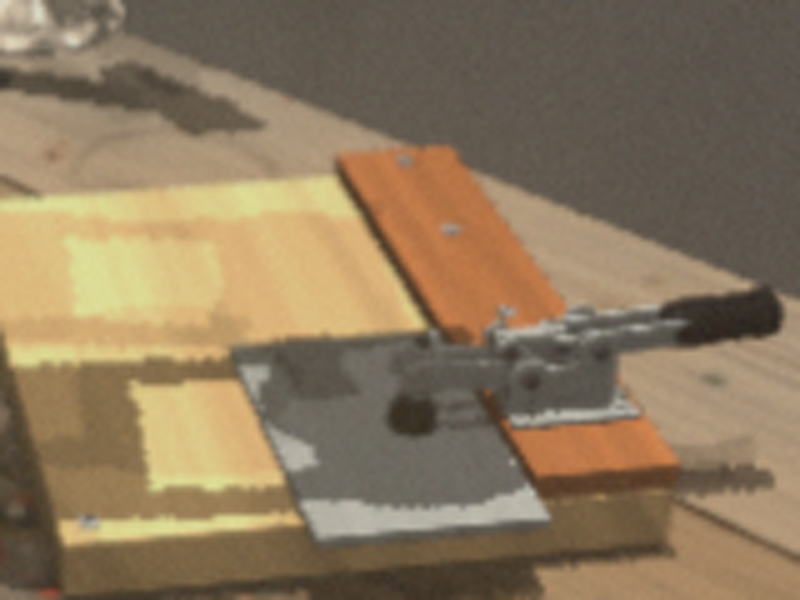

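The lever has stayed down with the foot on the plate. The plate corners are at (246,249), (449,248), (255,370) and (448,370). One last measurement, then I'll hand in.

Run:
```python
from h import *
c=np.load("c12.npy",allow_pickle=True).item()
w=lambda q:[((u+.5)/1.25-.5,(v+.5)/1.25-.5) for u,v in q]
W=ray("wrist",w([(265,105),(698,105),(659,368)]),.03,c)
b,r=fit2(W,[(-.12,-.14),(-.12,.14),(.062,.14)]);print(b,r)
Wp=ray("wrist",w([(246,249),(449,248),(255,370),(448,370)]),.036,c)
p,r=fit2(Wp,[(-.045,-.07),(-.045,.07),(.045,-.07),(.045,.07)]);print(r,w2b(b,p),p[2]-b[2],w2b(b,Wp).round(4))
T=np.r_[b2w(np.load("b.npy"),[(.179,-.09)])[0],.076]
print("locked tip expected",(proj("scene",T)-[340,200]+.5)*5-.5, get_state()["force"])
print(finish_job())
```

```text
[ 0.47045845 -0.27521087 -0.60894386] [[-0.3 -0.9]
 [ 1.3  0.8]
 [-1.1  0.1]]
[[-0.8 -0.7]
 [ 0.7  0.8]
 [ 0.5  0.3]
 [-0.4 -0.4]] [[ 0.01650753 -0.08831943]] 0.0021393325961339693 [[-0.0281 -0.1574]
 [-0.0287 -0.0195]
 [ 0.0614 -0.1587]
 [ 0.0615 -0.0177]]
locked tip expected [[785.21994939 311.6747275 ]] [ 0.25326177 -0.21047446  0.46684378]
the job is handed in; nothing more can be done
None
```

I pushed the plate with the fingers, first against the fence and then along it to the right. I then swung the clamp lever over with the shut fingers until it reached its stop, lifted clear and handed the job in at about 23 s.

**Plate:** the last wrist-camera measurement put the right-hand edge about 18 mm beyond the board's end. The far edge is within about 1 mm of the fence, and the plate is parallel to it within about 0.002 rad.

**Clamp:** the lever was firmly against its stop: 12 N more moved it only 0.4 mm. After I lifted off it stayed down with the foot on the plate, its tip close to where the locked tip should appear. I could not measure the foot's pressing force directly.

**Robot:** it is clear of everything, with wrist force near zero. I never went near the file, block or jar, though I did not measure them again at the end.

**Disagreements:**
- **Cameras:** they differed on the board's position by up to 7 mm, so I measured the plate relative to the board within each picture. By that method the overhang came out at 18 to 20 mm.
- **Turns outside the stated ranges:** the board measured about 0.61 rad clockwise (stated up to 0.5), and the plate started about 0.2 rad off it (stated up to 0.15). All three cameras agreed on both.

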